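Sweep the rejects into the reject bay

TASK

Gently sweep the three black reject workpieces along the plate with the fingers into the blue-fenced reject bay, so that each lies flat and wholly on its yellow floor. Push them only, do not pinch or lift them, and leave the red and silver workpieces and everything else where they are.

Things in the scene. Friction and masses are not known exactly. Their poses are not given: they have to be found in the camera images.
- bay: reject bay fixed to the plate: U of blue fence 24 mm high, 15 mm thick, round a yellow floor level with the plate. Origin at the centre of the yellow floor. x points into the bay, away from the robot (yaw up to 0.25 rad), y to the left. Inside: x -45 to +45 mm, y -150 to +150 mm; the open mouth is at x = -45 mm, on the robot's side; fences on the other three sides.
- black1: black reject workpiece: solid disc lying flat, 36 mm diameter, 22 mm high, about 50 g; origin at the centre of its underside, which rests on the plate (z = 0). Its own yaw means nothing. Starts 90 to 135 mm on the robot's side of the bay's centre, in one of four lanes about 70 mm apart (bay y about -105, -35, 35, 105 mm); straight along the bay's x the way in is clear.
- black2: black reject workpiece: solid disc lying flat, 36 mm diameter, 22 mm high, about 50 g; origin at the centre of its underside, which rests on the plate (z = 0). Its own yaw means nothing. Starts 90 to 135 mm on the robot's side of the bay's centre, in one of four lanes about 70 mm apart (bay y about -105, -35, 35, 105 mm); straight along the bay's x the way in is clear.
- black3: black reject workpiece: solid disc lying flat, 36 mm diameter, 22 mm high, about 50 g; origin at the centre of its underside, which rests on the plate (z = 0). Its own yaw means nothing. Starts 90 to 135 mm on the robot's side of the bay's centre, in one of four lanes about 70 mm apart (bay y about -105, -35, 35, 105 mm); straight along the bay's x the way in is clear.
- red: red good workpiece: solid disc lying flat, 36 mm diameter, 22 mm high, about 50 g; origin at the centre of its underside, which rests on the plate (z = 0). Its own yaw means nothing. Stands in one of the same four lanes among the black ones; stays where it is.
- silver: silver good workpiece: solid disc lying flat, 36 mm diameter, 22 mm high, about 50 g; origin at the centre of its underside, which rests on the plate (z = 0). Its own yaw means nothing. Dark disc on its top. Stands to the right of the others, just outside the bay's right-hand fence line; stays where it is.
- screwdriver: screwdriver lying on the plate to the left, about 200 mm long, 26 mm thick, origin under its middle, x along it towards the tip; bystander.
- wrench: spanner lying on the plate to the right, about 180 mm long, 7 mm thick, origin under its middle, x along it; bystander.
- jar: clear jar with a blue cap, 56 mm diameter, 70 mm high, origin under its centre; on the left; bystander.
- fittings: grey divided box, 80 x 110 x 45 mm high, origin under its centre; on the right; bystander.

How it is judged:
By the outcome, as a careful person would: the job done as asked, in the order asked, and still so for the second after the job is handed in, with the robot touching nothing.
It also fails if it takes over 45 s, if anything falls off the work surface, if the arm or the gripper's body presses on something with over 40 N, if the wrist force passes 120 N, or if a joint passes its speed limit or range.

ROBOT

A 6-joint arm with a two-finger parallel gripper is mounted at the origin on the work surface. World frame = base frame: x ahead of the robot, y to its left, z up, the work surface at z = 0. Lengths are in m, angles in rad, forces in N, time in s.
With the tool pointing down it reaches from about 0.35 to 0.775 m from the base axis. Payload 5.5 kg.
Tool frame: the origin (TCP) lies at the very end of the fingers, on their centre line; the grasp point (between the pads) lies hold_point_z behind it (hold_point_z is the distance from the TCP to the grasp point, in m); x points along the fingers, y is the direction in which the jaws open and shut, and the axes are right-handed (so a half turn about x gives the same grasp; the last joint's range is limited). The gripper opens to 85 mm and grips with 20 to 120 N. Pads are 22 mm wide; open, the fingers measure 114 mm over their backs; the gripper's body (76 mm by 85 mm) begins 54 mm behind the grasp point. The pads swing forward as they close: fully open they stand 13 mm farther back than shut.
Start: joints at [-1.325, 0.313, 0.046, 1.304, 0, 1.431], TCP at [0.216, -0.533, 0.231] pointing down, gripper open.
Joint ranges: [-2.76, 2.76], [-0.86, 1.69], [-1.03, 1.26], [-2.2, 2.34], [-1.47, 1.5], [-3.14, 3.14]. Speed limits (rad/s): [2.57, 2.57, 3.14, 3.14, 3.14, 3.14].

INTERFACE

Orientations are given as a unit quaternion [w, x, y, z].
In Python, from workcell import * gives the robot as it stands. The module is installed in compiled form; this text tells all that it offers.
- The arm moves only by the tool step_arm, never from a script. Its argument "targets" is a list of rows, each a list of 3 entries, a list of its own where there are three numbers: the turn, a rotation vector about the tool's x, y, z in degrees, then the shift along the tool's x, y, z in cm, then the finger opening in cm, from 0 to 8.54. A call has exactly 10 rows; each row shifts and turns the commanded pose from where the row before left it, along the tool's axes as they then stand; what a row does not reach is not made up. A row lasts 1/10 s, in which the tool goes at most 50 mm and 8.59 degrees, less where a joint would pass 70% of its speed; a pose out of reach is approached as far as the arm can. A call with a gripper value outside its range is refused whole. The fingers move at their own pace and stop on an object; "force" is the grip in N (left out, the last holds). Time passes only in rows, so rows that do not move let the fingers close, or fill a call up. It gives the time, the measured TCP pose, the force and the opening at its end, in the units of the state.
- get_state(): the state, without advancing time (a new reading comes with each control period).
- read_camera(name): name is "scene" or "top" or "wrist"; returns the picture (420x560x3 uint8, red, green, blue); there is no depth.
- camera_model(name): a dict with "fx", "fy", "cx", "cy" (pixels), "xyz" and "rotation" of the camera in the world; the wrist camera has in their place "T_tool_cam" (4x4, takes a point from camera to tool coordinates, whose origin is the TCP and whose axes are the tool frame's). Camera axes: x right, y down, z forward; pixel columns grow to the right and rows downward; lengths in m; the calibration is good to about 2 mm. A picture is of the moment at which its call begins: read the wrist's pose just before it. camera_model takes no time and is no camera call.
- hand_in(): hands the job in, once; it reports no verdict.
Trained networks look in the newest picture that a camera, given by its name, has taken for a name from the list of things; names that differ only in an ending like _2 or _b are one class to them, and where a whole thing is asked for, a point or a joint stands for the part that bears it (a point fixed in the world has none). Each returns a list of dicts, best first, with "p" (0 to 1); they miss things now and then, are a little off and sometimes report something else, mostly with a low value. They report only what shows in the picture. A call takes as long as a camera call.
- find_in(camera, label): "extent" ([left, top, width, height] in pixels, round what is visible of it).
- silhouettes(camera, label): "mask" (420x560 bool, what is visible of it) and "extent" ([left, top, width, height] in pixels, round what is visible of it).
The state is a dict: "clock": time; "joint_pos": joint angles; "qvel": joint speeds; "tau": joint torques, N m; "tcp_pos": TCP position; "orientation": TCP orientation; "wrist_force": force on the tool from outside, world axes, zero at the start; "ft_torque": the same for the moment, N m; "finger_gap": finger opening in m.
Only numpy, scipy, OpenCV 4.12 (cv2) and the standard library are available. Lean on these libraries where they do the work, as an engineer would, in place of code of your own. Each camera call takes 0.05 s, during which the arm holds its last target.

## Working session

There is one attempt and no reset: what is moved stays moved. The work goes in short steps, Python scripts to look and compute and a tool call to move; the robot and the scene stay as the last step left them, time stands still between calls to the robot, and variables do not carry over. Pictures are saved under pics/ and viewed, and the job is handed in when it is done.

Besides the shell and the picture viewer there is one more tool, called by a JSON object that holds its "api" and its "payload", one argument or row to a line. step_arm: Moves the arm, as the interface text tells. Its arguments: {"type":"object","properties":{"targets":{"type":"array","items":{"type":"array"}},"force":{"type":"number"}},"required":["targets"]}

```bash
mkdir -p pics; python3 - <<'E'
from workcell import *
import cv2,numpy as np
s=get_state();print({k:np.round(v,3).tolist() for k,v in s.items()})
for n in("top","scene"):
    cv2.imwrite(f"pics/{n}0.png",read_camera(n)[...,::-1]);m=camera_model(n);print(n,{k:np.round(v,4).tolist() for k,v in m.items()})
for l in("black1","red","silver","bay"):
    print(l,[(round(d["p"],2),d["extent"]) for d in find_in("top",l)])
print(np.round(camera_model("wrist")["T_tool_cam"],3))
print(get_state()["clock"])
E
```

```text
{'clock': 0.0, 'joint_pos': [-1.325, 0.314, 0.045, 1.304, -0.0, 1.431], 'qvel': [-0.002, 0.0, -0.002, 0.0, -0.001, -0.002], 'tau': [0.001, -48.062, 29.854, 0.019, -0.0, -0.0], 'tcp_pos': [0.216, -0.532, 0.23], 'orientation': [-0.135, -0.694, -0.136, 0.694], 'wrist_force': [-0.232, 0.207, -0.294], 'ft_torque': [-0.004, -0.028, -0.001], 'finger_gap': 0.085}
top {'fx': 418.5947, 'fy': 418.5947, 'cx': 279.0142, 'cy': 210.4122, 'xyz': [0.2745, -0.0044, 1.2743], 'rotation': [0.0744, -0.6899, 0.7158, -0.0785]}
scene {'fx': 520.3497, 'fy': 520.3497, 'cx': 287.104, 'cy': 207.596, 'xyz': [1.2765, -0.2504, 1.1298], 'rotation': [-0.246, 0.7631, 0.572, -0.1732]}
black1 [(0.56, [244.9, 222.8, 8.9, 11.1])]
red []
silver [(0.25, [115.2, 187.2, 25.1, 20.6])]
bay [(0.64, [211.9, 166.2, 106.7, 39.8])]
[[ 0.    -0.323  0.946 -0.143]
 [ 1.     0.001  0.    -0.   ]
 [-0.001  0.946  0.323 -0.084]
 [ 0.     0.     0.     1.   ]]
0.3
```

View pics/top0.png

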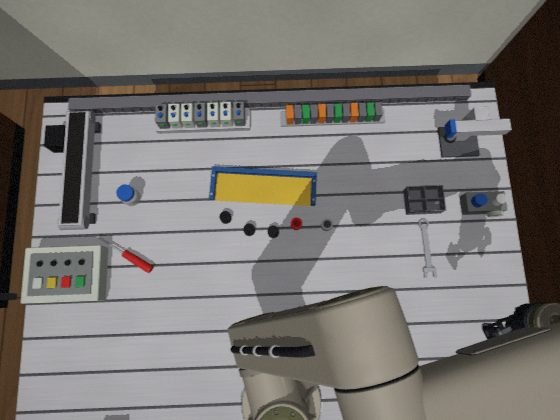

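View pics/scene0.png

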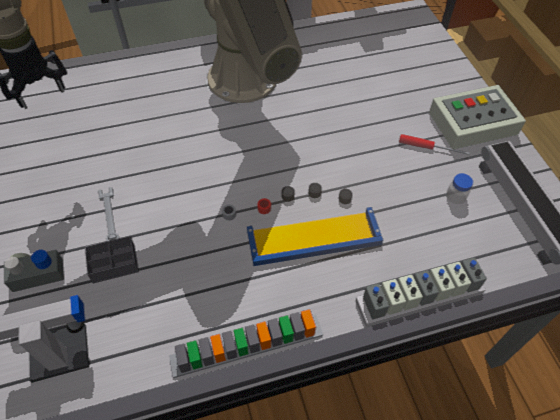

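The top picture shows black discs near (225,217), (249,229) and (273,231), red at (296,224), silver at (327,225) and the bay around (262,187). Next I'll measure them from both cameras.

```bash
cat > h.py <<'E'
from workcell import *
import cv2,numpy as np
from scipy.spatial.transform import Rotation as R
def rot(m):
    r=np.array(m["rotation"],float)
    return R.from_quat(r[[1,2,3,0]]).as_matrix() if r.size==4 else r.reshape(3,3)
def ray(n,u,v,z):
    m=camera_model(n);d=rot(m)@np.array([(u-m["cx"])/m["fx"],(v-m["cy"])/m["fy"],1]);c=np.array(m["xyz"])
    return c+d*(z-c[2])/d[2]
def proj(n,p):
    m=camera_model(n);q=rot(m).T@(np.array(p)-m["xyz"]);return np.array([m["fx"]*q[0]/q[2]+m["cx"],m["fy"]*q[1]/q[2]+m["cy"]])
E
python3 - <<'E'
from h import *
t=cv2.imread("pics/top0.png");s=cv2.imread("pics/scene0.png")
cv2.imwrite("pics/topc.png",cv2.resize(t[155:250,200:345],None,fx=5.5,fy=5.5,interpolation=cv2.INTER_CUBIC))
cv2.imwrite("pics/scenec.png",cv2.resize(s[175:270,215:395],None,fx=4.4,fy=4.4,interpolation=cv2.INTER_CUBIC))
for n,im,box in(("top",t,(200,160,345,250)),("scene",s,(215,175,395,270))):
    x0,y0,x1,y1=box;c=im[y0:y1,x0:x1].astype(int);h=cv2.cvtColor(im[y0:y1,x0:x1],cv2.COLOR_BGR2HSV)
    for nm,mk in(("dark",(c.max(2)<75)),("red",(c[...,2]>100)&(c[...,1]<70)&(c[...,0]<90)),("yellow",(h[...,0]>18)&(h[...,0]<32)&(h[...,1]>150)&(h[...,2]>60))):
        N,_,st,ce=cv2.connectedComponentsWithStats(mk.astype(np.uint8))
        for i in range(1,N):
            if st[i,4]>15:
                u,v=ce[i]+[x0,y0];print(n,nm,st[i],np.round([u,v],1),np.round(ray(n,u,v,0.0 if nm=="yellow" else .016),4)[:2])
        if nm=="yellow":
            k=np.argwhere(mk)[:,::-1]+[x0,y0]
            W=np.array([ray(n,u,v,0)[:2] for u,v in k]);print(cv2.minAreaRect(W.astype(np.float32)*1000))
E
```

```text
top dark [120   3  25   3  48] [332.1 164. ] [ 0.695  -0.1899]
top dark [32  6 39  3 53] [251.9 166.8] [0.6947 0.0633]
top dark [116  33  29   4  59] [329.4 194.5] [ 0.5961 -0.1751]
top dark [ 20  51  11  13 110] [225.1 216.7] [0.5375 0.1489]
top dark [123  60   8   8  46] [326.8 223.6] [ 0.5046 -0.1612]
top dark [ 42  63  14  13 113] [248.9 229.2] [0.4961 0.0769]
top dark [ 67  65  25  13 142] [275.2 230.5] [ 0.4889 -0.003 ]
top dark [101  66  23   4  43] [311.8 226.6] [ 0.497  -0.1149]
top red [91 58 11 11 62] [296.2 222.9] [ 0.5102 -0.0679]
top yellow [  15   13   97   33 2541] [263. 189.] [0.6257 0.0307]
((626.177978515625, 30.893165588378906), (299.6461486816406, 88.04393005371094), 84.55855560302734)
scene dark [17  0 35  8 64] [248.4 178.1] [ 0.4117 -0.0826]
scene dark [ 93   9  14  14 146] [314.5 190.6] [0.5012 0.0772]
scene dark [ 56  11  24  19 197] [285.9 195. ] [ 0.4943 -0.0007]
scene dark [124  14  13  15 142] [344.9 196.7] [0.5424 0.1488]
scene dark [45 26  8  6 29] [263.6 203.4] [ 0.5046 -0.065 ]
scene dark [ 9 31 10  8 65] [228.4 209.5] [ 0.4981 -0.1578]
scene dark [  0  31  43  14 118] [235.4 213.2] [ 0.5145 -0.1432]
scene dark [151  36   9  26  46] [370.  223.9] [0.6417 0.1807]
scene dark [ 0 63 37 14 98] [232.8 245.9] [ 0.6086 -0.172 ]
scene dark [ 38  66 129  25 614] [323.6 253.1] [0.6903 0.0381]
scene red [43 23 13 12 63] [263.6 203.8] [ 0.5058 -0.0651]
scene yellow [  39   38  119   42 2915] [311.6 233.6] [0.6188 0.0312]Traceback (most recent call last):
  File "<stdin>", line 14, in <module>
  File "h.py", line 8, in ray
    m=camera_model(n);d=rot(m)@np.array([(u-m["cx"])/m["fx"],(v-m["cy"])/m["fy"],1]);c=np.array(m["xyz"])
ValueError: time passes only in moves, steps and waits
```

View pics/topc.png

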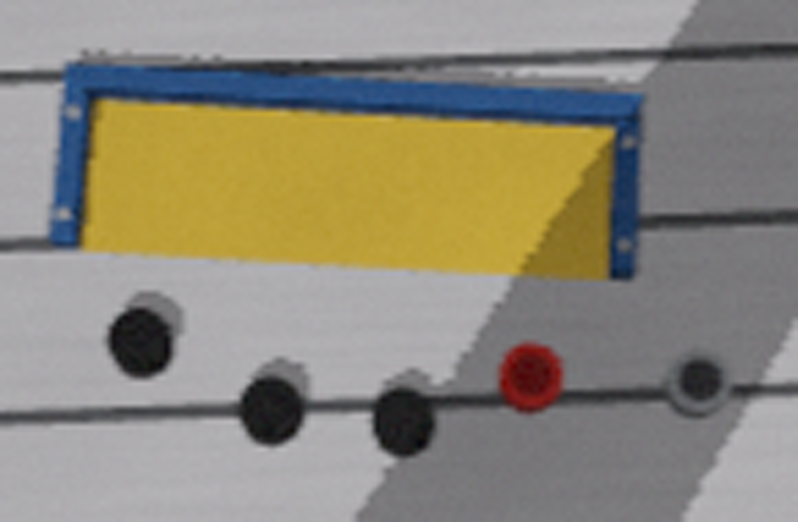

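View pics/scenec.png

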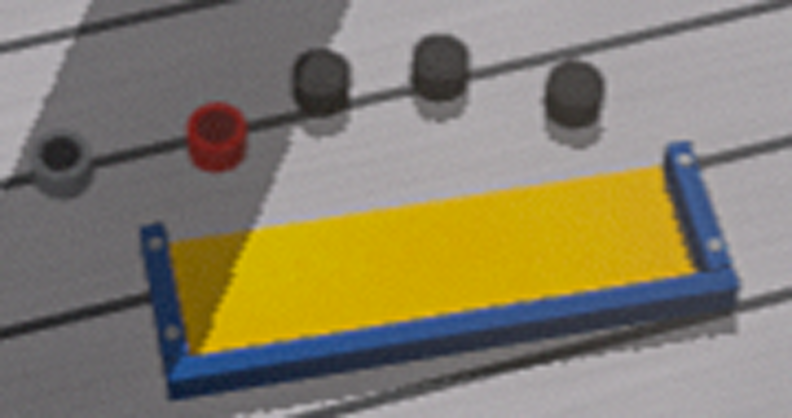

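```bash
cat > g.py <<'E'
from h import *
import json
def setup(): 
    return json.load(open("geo.json"))
def plan(tb,z):
    """tb: target TCP in bay coords -> relative move in tool frame after alignment"""
    g=setup();s=get_state();q=np.array(s["orientation"]);T=R.from_quat(q[[1,2,3,0]]).as_matrix()
    return g,s,T
E
python3 - <<'E'
from h import *
import json
pc=dict(A=(141,342),B=(271,410),C=(404,422),red=(530,377),silver=(698,383))
cor=[(92,98),(615,127),(610,280),(80,248)]
px=lambda p:((p[0]+.5)/5.5-.5+200,(p[1]+.5)/5.5-.5+155)
W=np.array([ray("top",*px(c),0)[:2] for c in cor[:]]);print(np.round(W,4))
bl,br=W[3],W[2]  # mouth edge
print("sizes",np.linalg.norm(W[0]-W[1]),np.linalg.norm(bl-br),np.linalg.norm(W[0]-bl))
d=bl-br;yaw=np.arctan2(-d[0],d[1]);d2=W[0]-W[1];print("yaw",yaw,np.arctan2(-d2[0],d2[1]))
ex=np.array([np.cos(yaw),np.sin(yaw)]);ey=np.array([-ex[1],ex[0]])
c=(bl+br)/2+.045*ex;print("c",c)
E
python3 - <<'E'
from h import *
# scene check: mouth corners in scene crop
px=lambda p:((p[0]+.5)/4.4-.5+215,(p[1]+.5)/4.4-.5+175)
for p in((173,243),(664,166),(700,272),(195,353)):print(np.round(ray("scene",*px(p),0)[:2],4))
for n,p in dict(A=(574,79),B=(440,52),C=(322,65),red=(217,122),silver=(61,155)).items():print(n,np.round(ray("scene",*px(p),.022)[:2],4))
px=lambda p:((p[0]+.5)/5.5-.5+200,(p[1]+.5)/5.5-.5+155)
for n,p in dict(A=(141,342),B=(271,410),C=(404,422),red=(530,377),silver=(698,383)).items():print("top",n,np.round(ray("top",*px(p),.018)[:2],4))
s=get_state();q=np.array(s["orientation"]);print(np.round(R.from_quat(q[[1,2,3,0]]).as_matrix(),3));
print(s["clock"])
E
```

```text
[[ 0.6857  0.1776]
 [ 0.6572 -0.1237]
 [ 0.5668 -0.116 ]
 [ 0.5966  0.1849]]
sizes 0.3026098657080218 0.30229974026155604 0.08938810817680656
yaw -0.09860900089741034 -0.09427979133348588
c [0.62647498 0.03000675]
[ 0.5671 -0.1078]
[0.5952 0.1891]
[0.6709 0.1817]
[ 0.642  -0.1143]
A [0.5338 0.1516]
B [0.4922 0.0801]
C [0.482  0.0081]
red [ 0.5056 -0.0641]
silver [ 0.5035 -0.1584]
top A [0.5369 0.1485]
top B [0.4958 0.077 ]
top C [0.4864 0.0037]
top red [ 0.5091 -0.0671]
top silver [ 0.5023 -0.1601]
[[-0.     0.376 -0.926]
 [ 0.001 -0.926 -0.376]
 [-1.    -0.001 -0.   ]]
0.3
```

{"api": "step_arm", "payload": {
  "targets": [
    [[6.9,0,0],[0,0,0],2.0],
    [[6.9,0,0],[0,0,0],2.0],
    [[6.9,0,0],[0,0,0],2.0],
    [[6.9,0,0],[0,0,0],2.0],
    [[0,0,0],[0,-4,-1.2],2.0],
    [[0,0,0],[0,-4,-1.2],2.0],
    [[0,0,0],[0,-4,-1.2],2.0],
    [[0,0,0],[0,-4,-1.2],2.0],
    [[0,0,0],[0,-4,-1.2],2.0],
    [[0,0,0],[0,-4,-1.2],2.0]
  ],
  "force": 20
}}

```text
clock: 1.3
tcp_pos: [0.3113, -0.2992, 0.2314]
orientation: [-0.034, 0.706, -0.034, -0.706]
wrist_force: [1.2, -0.3, -0.1]
finger_gap: 0.0199
```

```bash
cat > b.py <<'E'
from h import *
def show():
    s=get_state();q=np.array(s["orientation"]);T=R.from_quat(q[[1,2,3,0]]).as_matrix()
    yaw=-.0965;ex=np.array([np.cos(yaw),np.sin(yaw)]);ey=np.array([-ex[1],ex[0]])
    d=s["tcp_pos"][:2]-np.array([.627,.031])
    print("t",round(s["clock"],2),"bay mm",np.round([d@ex*1e3,d@ey*1e3],1),"z",np.round(s["tcp_pos"][2]*1e3,1),"yaw err deg",round(np.degrees(np.arctan2(-T[1,2],-T[0,2])-yaw),2),"tilt",np.round(T[2],3),"F",np.round(s["wrist_force"],1),"gap",round(s["finger_gap"],4))
if __name__=="__main__":show()
E
python3 b.py
```

```text
t 1.3 bay mm [-282.4 -359.1] z 231.4 yaw err deg 0.0 tilt [-1.  0. -0.] F [ 1.2 -0.3 -0.1] gap 0.0199
```

{"api": "step_arm", "payload": {
  "targets": [
    [[0,0,0],[0,-4,-1.15],2.0],
    [[0,0,0],[0,-4,-1.15],2.0],
    [[0,0,0],[0,-4,-1.15],2.0],
    [[0,0,0],[0,-4,-1.15],2.0],
    [[0,0,0],[0,-4,-1.15],2.0],
    [[0,0,0],[0,-4,-1.15],2.0],
    [[0,0,0],[0,-4,-1.15],2.0],
    [[0,0,0],[0,-4,-1.15],2.0],
    [[0,0,0],[3,0,0],2.0],
    [[0,0,0],[0,0,0],2.0]
  ]
}}

```text
clock: 2.3
tcp_pos: [0.4312, 0.0106, 0.1986]
orientation: [0.033, -0.704, 0.033, 0.708]
wrist_force: [-0.3, -0.2, 0.4]
finger_gap: 0.02
```

```bash
python3 - <<'E'
from b import *
show()
s=get_state();q=np.array(s["orientation"]);T=np.eye(4);T[:3,:3]=R.from_quat(q[[1,2,3,0]]).as_matrix();T[:3,3]=s["tcp_pos"]
im=read_camera("wrist");cv2.imwrite("pics/w1.png",im[...,::-1])
m=camera_model("wrist");M=T@np.array(m["T_tool_cam"]);np.save("M1.npy",M);print(m["fx"],m["cx"],m["cy"])
for d in find_in("wrist","black1"):print(round(d["p"],2),d["extent"])
for l in("red","silver"):print(l,[(round(d["p"],2),d["extent"]) for d in find_in("wrist",l)])
E
```

```text
t 2.3 bay mm [-192.9  -39.2] z 198.6 yaw err deg 0.22 tilt [-1.    -0.     0.005] F [-0.3 -0.2  0.4] gap 0.02
296.50132251927573 282.6465101621617 208.57886882755014
0.98 [196.0, 112.9, 34.9, 34.5]
0.96 [264.8, 112.1, 33.8, 40.6]
0.6 [115.4, 79.3, 46.2, 39.5]
red [(0.96, [330.5, 86.1, 37.2, 37.5])]
silver [(0.57, [415.1, 85.1, 47.6, 40.4])]
```

View pics/w1.png

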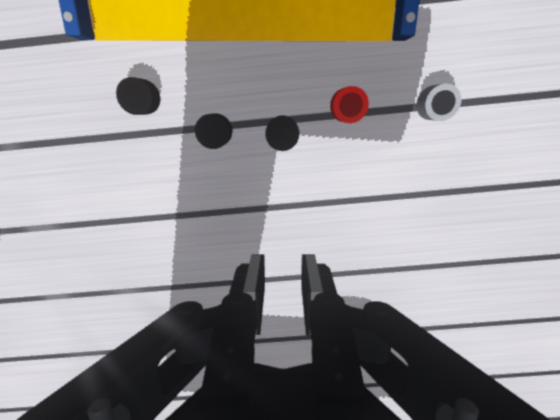

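The wrist picture shows black discs at (138,96), (213,130) and (282,133). The last is centred between the finger tips, which lie at about (257,258) and (309,258). Red is at (350,104) and silver at (440,102).

```bash
python3 - <<'E'
from b import *
M=np.load("M1.npy");yaw=-.0965;ex=np.array([np.cos(yaw),np.sin(yaw)]);ey=np.array([-ex[1],ex[0]])
m=camera_model("wrist")
for n,u,v,z in(("A",138,96,.014),("B",213.5,130.5,.014),("C",282.3,133,.014),("red",350,104,.014),("silver",440,102,.014),("mouthL",93,39,0),("mouthR",393,41,0)):
    d=M[:3,:3]@[(u-m["cx"])/m["fx"],(v-m["cy"])/m["fy"],1];p=M[:3,3]+d*(z-M[2,3])/d[2]
    q=p[:2]-[.627,.031];print(n,np.round(p,4),"bay",np.round([q@ex*1e3,q@ey*1e3],1))
E
```

```text
A [0.5384 0.1509 0.014 ] bay [-99.7 110.8]
B [0.4971 0.0792 0.014 ] bay [-133.9   35.4]
C [0.4877 0.0061 0.014 ] bay [-136.2  -38.2]
red [ 0.5105 -0.0667  0.014 ] bay [-106.6 -108.5]
silver [ 0.5038 -0.1597  0.014 ] bay [-104.2 -201.7]
mouthL [0.5967 0.1892 0.    ] bay [-45.4 154.5]
mouthR [ 0.5669 -0.1143  0.    ] bay [ -45.9 -150.4]
```

{"api": "step_arm", "payload": {
  "targets": [
    [[0,0,0],[4,0,0],2.0],
    [[0,0,0],[4,0,0],2.0],
    [[0,0,0],[4,0,0],2.0],
    [[0,0,0],[3,0,0],2.0],
    [[0,0,0],[2,0,0],2.0],
    [[0,0,0],[1,0,0],2.0],
    [[0,0,0],[1,0,0],2.0],
    [[0,0,0],[0.1,-0.1,0],2.0],
    [[0,0,0],[0,0,0],2.0],
    [[0,0,0],[0,0,0],2.0]
  ]
}}

```text
clock: 3.5
tcp_pos: [0.4343, 0.0098, 0.0112]
orientation: [-0.034, 0.707, -0.034, -0.706]
wrist_force: [0.4, 0.5, 0.4]
finger_gap: 0.0195
```

```bash
python3 b.py
```

```text
t 3.5 bay mm [-189.8  -39.7] z 11.2 yaw err deg 0.03 tilt [-1.     0.    -0.002] F [0.4 0.5 0.4] gap 0.0195
```

{"api": "step_arm", "payload": {
  "targets": [
    [[0,0,0],[0.3,-0.1,-0.8],2.0],
    [[0,0,0],[0,0,-0.8],2.0],
    [[0,0,0],[0,0,-0.6],2.0],
    [[0,0,0],[0,0,-0.6],2.0],
    [[0,0,0],[0,0,-0.6],2.0],
    [[0,0,0],[0,0,-0.8],2.0],
    [[0,0,0],[0,0,-0.8],2.0],
    [[0,0,0],[0,0,-0.8],2.0],
    [[0,0,0],[0,0,-0.8],2.0],
    [[0,0,0],[0,0,-0.8],2.0]
  ]
}}

```text
clock: 4.5
tcp_pos: [0.5078, 0.0038, 0.0072]
orientation: [-0.034, 0.706, -0.034, -0.706]
wrist_force: [0.1, 0.2, 0.7]
finger_gap: 0.02
```

```bash
python3 - <<'E'
from b import *
show()
cv2.imwrite("pics/w2.png",read_camera("wrist")[...,::-1])
E
```

```text
t 4.5 bay mm [-116.   -38.6] z 7.2 yaw err deg 0.03 tilt [-1.  0. -0.] F [0.1 0.2 0.7] gap 0.02
```

View pics/w2.png

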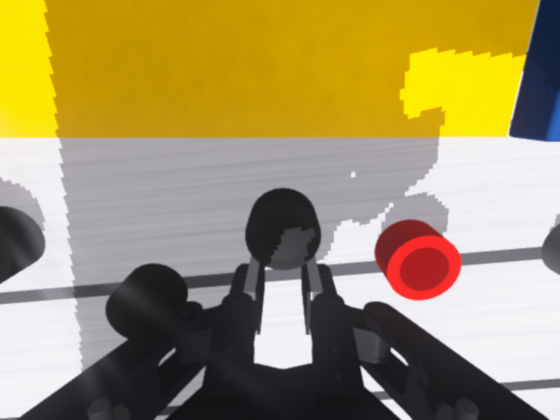

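{"api": "step_arm", "payload": {
  "targets": [
    [[0,0,0],[0,0,-1.0],2.0],
    [[0,0,0],[0,0,-1.0],2.0],
    [[0,0,0],[0,0,-1.0],2.0],
    [[0,0,0],[0,0,-1.0],2.0],
    [[0,0,0],[0,0,-1.0],2.0],
    [[0,0,0],[0,0,-1.0],2.0],
    [[0,0,0],[0,0,-1.0],2.0],
    [[0,0,0],[0,0,-1.0],2.0],
    [[0,0,0],[0,0,-0.7],2.0],
    [[0,0,0],[0,0,-0.4],2.0]
  ]
}}

```text
clock: 5.55
tcp_pos: [0.5985, -0.005, 0.0072]
orientation: [-0.034, 0.706, -0.034, -0.706]
wrist_force: [0.1, 0.1, 0.0]
finger_gap: 0.0195
```

```bash
python3 - <<'E'
from b import *
show()
cv2.imwrite("pics/w3.png",read_camera("wrist")[...,::-1])
E
```

```text
t 5.55 bay mm [-24.9 -38.6] z 7.2 yaw err deg 0.03 tilt [-1.  0. -0.] F [0.1 0.1 0. ] gap 0.0195
```

View pics/w3.png

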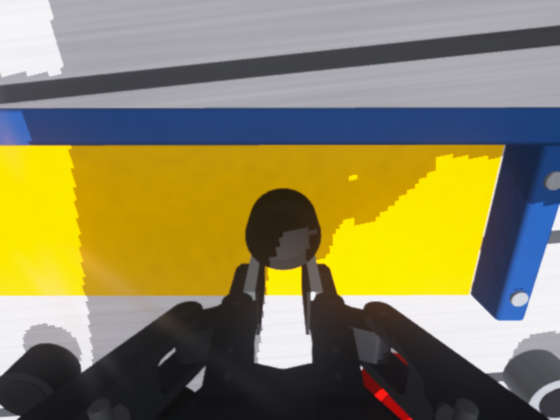

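The first disc is on the yellow floor at (283,228), clear of the fence at row 145. Next I'll back out along the same lane and shift to the second one.

{"api": "step_arm", "payload": {
  "targets": [
    [[0,0,0],[0,0,0.5],2.0],
    [[0,0,0],[0,0,1.5],2.0],
    [[0,0,0],[0,0,3.5],2.0],
    [[0,0,0],[0,0,4],2.0],
    [[0,0,0],[0,0,4],2.0],
    [[0,0,0],[0,0,3],2.0],
    [[0,0,0],[0,-2,0],2.0],
    [[0,0,0],[0,-3,0],2.0],
    [[0,0,0],[0,-2.0,0],2.0],
    [[0,0,0],[0,-0.4,0],2.0]
  ]
}}

```text
clock: 6.6
tcp_pos: [0.4378, 0.0587, 0.0077]
orientation: [-0.029, 0.707, -0.015, -0.706]
wrist_force: [0.2, -1.4, 0.1]
finger_gap: 0.0201
```

```bash
python3 - <<'E'
from b import *
show()
cv2.imwrite("pics/w4.png",read_camera("wrist")[...,::-1])
E
```

```text
t 6.6 bay mm [-191.     9.4] z 7.7 yaw err deg 1.96 tilt [-1.    -0.021  0.   ] F [ 0.2 -1.4  0.1] gap 0.0201
```

View pics/w4.png

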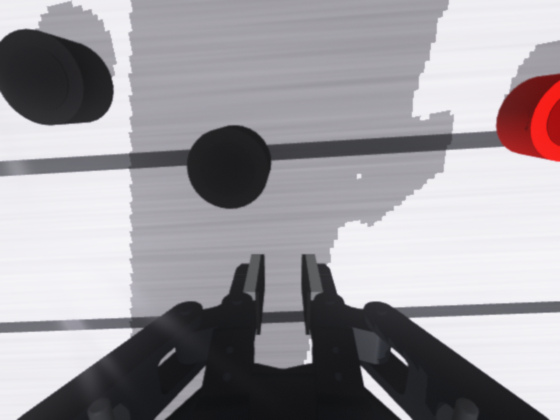

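```bash
python3 b.py
```

```text
t 6.65 bay mm [-190.8    9.1] z 7.6 yaw err deg 1.93 tilt [-1.    -0.021  0.   ] F [-1.  -0.8  0.5] gap 0.0202
```

{"api": "step_arm", "payload": {
  "targets": [
    [[0,0,0],[0,0,0],2.0],
    [[0,0,0],[0,-0.5,0],2.0],
    [[0,0,0],[0,-0.5,0],2.0],
    [[0,0,0],[0,-0.5,0],2.0],
    [[0,0,0],[0,-0.5,0],2.0],
    [[0,0,0],[0,-0.5,0],2.0],
    [[0,0,0],[0,0,0],2.0],
    [[0,0,0],[0,0,0],2.0],
    [[0,0,0],[0,0,0],2.0],
    [[0,0,0],[0,0,0],2.0]
  ]
}}

```text
clock: 7.65
tcp_pos: [0.4388, 0.069, 0.0082]
orientation: [-0.028, 0.707, -0.005, -0.707]
wrist_force: [0.1, -0.3, 0.4]
finger_gap: 0.0198
```

```bash
python3 b.py; python3 -c "
from h import *;print(np.round(get_state()['joint_pos'],3))"
```

```text
t 7.65 bay mm [-191.    19.7] z 8.2 yaw err deg 2.87 tilt [-0.999 -0.032  0.   ] F [ 0.1 -0.3  0.4] gap 0.0198
[-0.047  0.265 -0.631  0.675  0.032  3.141]
```

Joint 6 has reached its limit, so the tool tilted slightly. I'll lift clear and give the tool a half turn the other way, which the symmetric grasp allows.

{"api": "step_arm", "payload": {
  "targets": [
    [[0,0,0],[-3,0,0],2.0],
    [[0,0,0],[-4,0,0],2.0],
    [[-8.5,0,0],[0,0,0],2.0],
    [[-8.5,0,0],[0,0,0],2.0],
    [[-8.5,0,0],[0,0,0],2.0],
    [[-8.5,0,0],[0,0,0],2.0],
    [[-8.5,0,0],[0,0,0],2.0],
    [[-8.5,0,0],[0,0,0],2.0],
    [[-8.5,0,0],[0,0,0],2.0],
    [[-8.5,0,0],[0,0,0],2.0]
  ]
}}

```text
clock: 8.65
tcp_pos: [0.4386, 0.0667, 0.0781]
orientation: [0.374, 0.601, 0.393, -0.587]
wrist_force: [0.3, 0.1, -0.3]
finger_gap: 0.0202
```

{"api": "step_arm", "payload": {
  "targets": [
    [[-8.5,0,0],[0,0,0],2.0],
    [[-8.5,0,0],[0,0,0],2.0],
    [[-8.5,0,0],[0,0,0],2.0],
    [[-8.5,0,0],[0,0,0],2.0],
    [[-8.5,0,0],[0,0,0],2.0],
    [[-8.5,0,0],[0,0,0],2.0],
    [[-8.5,0,0],[0,0,0],2.0],
    [[-8.5,0,0],[0,0,0],2.0],
    [[-8.5,0,0],[0,0,0],2.0],
    [[-8.5,0,0],[0,0,0],2.0]
  ]
}}

```text
clock: 9.65
tcp_pos: [0.4386, 0.0667, 0.0781]
orientation: [0.682, 0.19, 0.686, -0.168]
wrist_force: [0.5, 0.9, 0.0]
finger_gap: 0.0201
```

```bash
python3 b.py; python3 -c "
from h import *;s=get_state();print(np.round(s['joint_pos'],3));q=np.array(s['orientation']);print(np.round(R.from_quat(q[[1,2,3,0]]).as_matrix(),3))"
```

```text
t 9.65 bay mm [-191.    17.4] z 78.1 yaw err deg 156.24 tilt [-0.999  0.029 -0.015] F [0.5 0.9 0. ] gap 0.0201
[-0.053  0.171 -0.541  0.859  0.032  0.459]
[[ 0.001  0.489  0.872]
 [ 0.032  0.872 -0.489]
 [-0.999  0.029 -0.015]]
```

{"api": "step_arm", "payload": {
  "targets": [
    [[-8,0,0],[0,0,0],2.0],
    [[-8,0,0],[0,0,0],2.0],
    [[-7.8,0,0],[0,0,0],2.0],
    [[0,0,-1.8],[0,0,0],2.0],
    [[0,0,0],[0,0.9,0],2.0],
    [[0,0,0],[0,0.9,0],2.0],
    [[0,0,0],[2,0,0],2.0],
    [[0,0,0],[2,0,0],2.0],
    [[0,0,0],[0,0,0],2.0],
    [[0,0,0],[0,0,0],2.0]
  ]
}}

```text
clock: 10.65
tcp_pos: [0.44, 0.0851, 0.0382]
orientation: [0.705, 0.036, 0.707, -0.036]
wrist_force: [0.2, 0.6, 0.1]
finger_gap: 0.0202
```

```bash
python3 - <<'E'
from b import *
show()
s=get_state();q=np.array(s["orientation"]);T=np.eye(4);T[:3,:3]=R.from_quat(q[[1,2,3,0]]).as_matrix();T[:3,3]=s["tcp_pos"];print(np.round(s["joint_pos"],3))
yaw=-.0965;ex=np.array([np.cos(yaw),np.sin(yaw)]);ey=np.array([-ex[1],ex[0]])
im=read_camera("wrist");cv2.imwrite("pics/w5.png",im[...,::-1])
cv2.imwrite("pics/t5.png",cv2.resize(read_camera("top")[150:270,190:350,::-1],None,fx=5,fy=5))
E
```

```text
t 10.65 bay mm [-191.3   35.8] z 38.2 yaw err deg 179.7 tilt [-1.     0.001 -0.003] F [0.2 0.6 0.1] gap 0.0202
[ 0.011  0.234 -0.578  0.762  0.001  0.112]
```

View pics/w5.png

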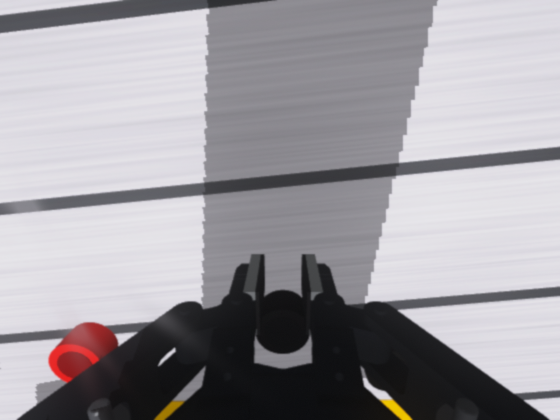

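View pics/t5.png

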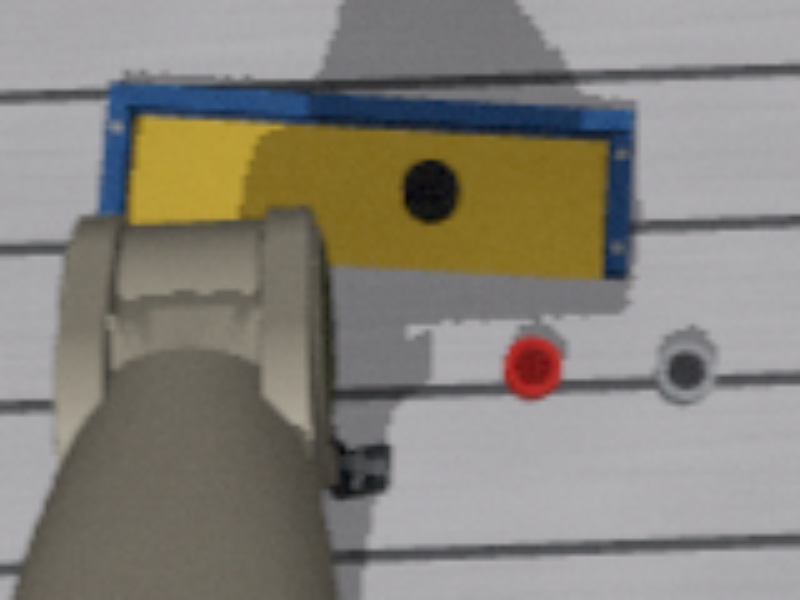

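Black1 is on the floor at (431,190) in the top crop, and red and silver have not moved. The second disc at (283,322) in the wrist view is centred between the fingers.

{"api": "step_arm", "payload": {
  "targets": [
    [[0,0,0],[1,0,0],2.0],
    [[0,0,0],[1,0,0],2.0],
    [[0,0,0],[1,0,0],2.0],
    [[0,0,0],[0,0,0.8],2.0],
    [[0,0,0],[0,0,0.8],2.0],
    [[0,0,0],[0,0,0.6],2.0],
    [[0,0,0],[0,0,0.6],2.0],
    [[0,0,0],[0,0,0.6],2.0],
    [[0,0,0],[0,0,0.6],2.0],
    [[0,0,0],[0,0,0.8],2.0]
  ]
}}

```text
clock: 11.75
tcp_pos: [0.4883, 0.0798, 0.0081]
orientation: [0.705, 0.036, 0.707, -0.036]
wrist_force: [-0.5, 1.4, 0.4]
finger_gap: 0.0201
```

```bash
python3 - <<'E'
from b import *
show()
cv2.imwrite("pics/w6.png",read_camera("wrist")[...,::-1])
E
```

```text
t 11.75 bay mm [-142.8   35.2] z 8.1 yaw err deg 179.68 tilt [-1.     0.001 -0.002] F [-0.5  1.4  0.4] gap 0.0201
```

View pics/w6.png

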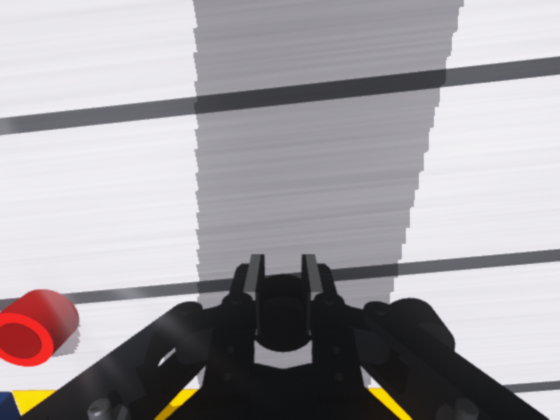

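{"api": "step_arm", "payload": {
  "targets": [
    [[0,0,0],[0,0,0.8],2.0],
    [[0,0,0],[0,0,1],2.0],
    [[0,0,0],[0,0,1],2.0],
    [[0,0,0],[0,0,1],2.0],
    [[0,0,0],[0,0,1],2.0],
    [[0,0,0],[0,0,1],2.0],
    [[0,0,0],[0,0,1],2.0],
    [[0,0,0],[0,0,1],2.0],
    [[0,0,0],[0,0,1],2.0],
    [[0,0,0],[0,0,1],2.0]
  ]
}}

```text
clock: 12.8
tcp_pos: [0.5864, 0.0697, 0.0079]
orientation: [0.706, 0.036, 0.707, -0.036]
wrist_force: [-0.7, 0.7, 1.1]
finger_gap: 0.0203
```

{"api": "step_arm", "payload": {
  "targets": [
    [[0,0,0],[0,0,0.9],2.0],
    [[0,0,0],[0,0,0.7],2.0],
    [[0,0,0],[0,0,0.4],2.0],
    [[0,0,0],[0,0,0],2.0],
    [[0,0,0],[0,0,-0.5],2.0],
    [[0,0,0],[0,0,-1.5],2.0],
    [[0,0,0],[0,0,-3],2.0],
    [[0,0,0],[0,0,-4],2.0],
    [[0,0,0],[0,0,-4],2.0],
    [[0,0,0],[0,0,-3],2.0]
  ]
}}

```text
clock: 13.8
tcp_pos: [0.4424, 0.0844, 0.0078]
orientation: [0.705, 0.036, 0.708, -0.036]
wrist_force: [-0.0, -0.6, 0.3]
finger_gap: 0.0199
```

```bash
python3 - <<'E'
from b import *
show()
print(np.round(get_state()["joint_pos"],3))
cv2.imwrite("pics/t7.png",cv2.resize(read_camera("top")[150:270,190:350,::-1],None,fx=5,fy=5))
cv2.imwrite("pics/s7.png",cv2.resize(read_camera("scene")[165:285,215:395,::-1],None,fx=4.4,fy=4.4))
E
```

```text
t 13.8 bay mm [-188.9   35.4] z 7.8 yaw err deg 179.7 tilt [-1.     0.    -0.004] F [-0.  -0.6  0.3] gap 0.0199
[ 0.009  0.281 -0.608  0.686  0.001  0.111]
```

View pics/s7.png

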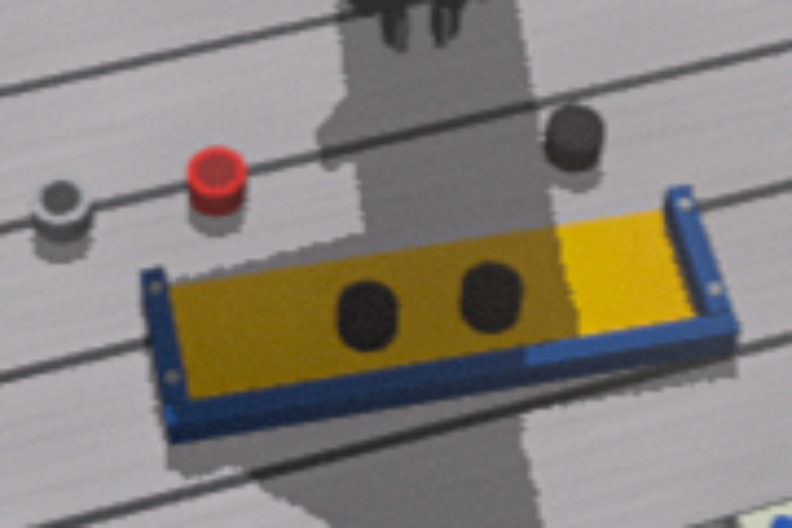

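View pics/t7.png

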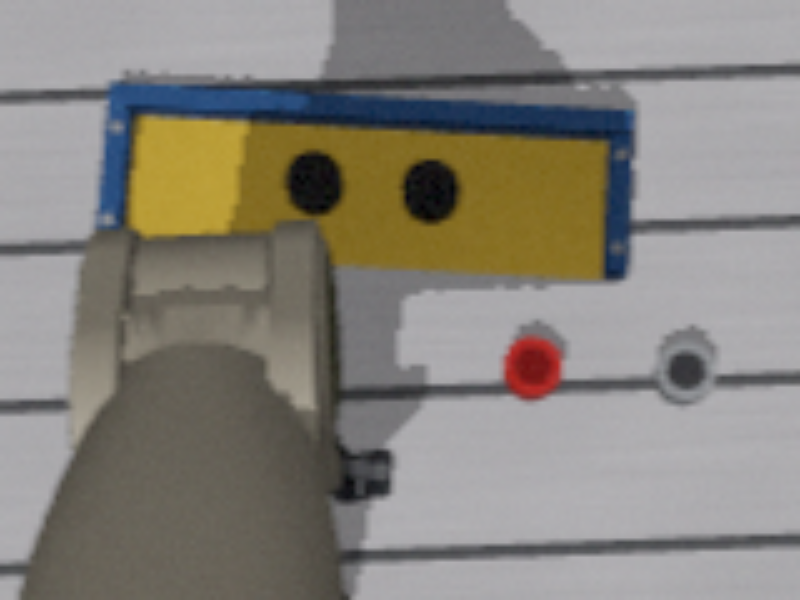

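Both scene (368,315), (491,297) and top views show two discs on the floor. The third is untouched at (574,135) in the scene crop. I'll shift left 7.5 cm.

{"api": "step_arm", "payload": {
  "targets": [
    [[0,0,0],[0,1,0],2.0],
    [[0,0,0],[0,1.5,0],2.0],
    [[0,0,0],[0,1.5,0],2.0],
    [[0,0,0],[0,1.5,0],2.0],
    [[0,0,0],[0,1,0],2.0],
    [[0,0,0],[0,1,0],2.0],
    [[0,0,0],[0,0,1],2.0],
    [[0,0,0],[0,0,1],2.0],
    [[0,0,0],[0,0,0.5],2.0],
    [[0,0,0],[0,0,0],2.0]
  ]
}}

```text
clock: 14.9
tcp_pos: [0.4804, 0.1556, 0.0082]
orientation: [0.706, 0.037, 0.706, -0.036]
wrist_force: [-0.4, -0.3, 0.9]
finger_gap: 0.0198
```

```bash
python3 - <<'E'
from b import *
show()
cv2.imwrite("pics/w8.png",read_camera("wrist")[...,::-1])
E
```

```text
t 14.9 bay mm [-157.9  109.9] z 8.2 yaw err deg 179.6 tilt [-1.     0.001 -0.001] F [-0.4 -0.3  0.9] gap 0.0198
```

View pics/w8.png

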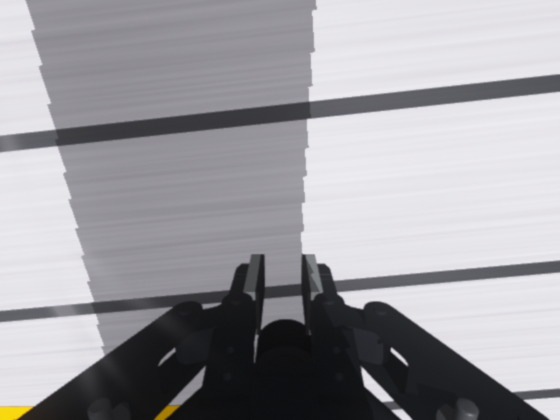

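{"api": "step_arm", "payload": {
  "targets": [
    [[0,0,0],[0,0,1],2.0],
    [[0,0,0],[0,0,1],2.0],
    [[0,0,0],[0,0,0.6],2.0],
    [[0,0,0],[0,0,0.6],2.0],
    [[0,0,0],[0,0,0.6],2.0],
    [[0,0,0],[0,0,0.8],2.0],
    [[0,0,0],[0,0,0.8],2.0],
    [[0,0,0],[0,0,0.8],2.0],
    [[0,0,0],[0,0,0.8],2.0],
    [[0,0,0],[0,0,0.8],2.0]
  ]
}}

```text
clock: 15.95
tcp_pos: [0.5572, 0.1481, 0.008]
orientation: [0.706, 0.036, 0.707, -0.036]
wrist_force: [-1.0, -0.5, -0.1]
finger_gap: 0.0197
```

```bash
python3 - <<'E'
from b import *
show()
cv2.imwrite("pics/s9.png",cv2.resize(read_camera("scene")[145:285,215:395,::-1],None,fx=4.2,fy=4.2))
E
```

```text
t 15.95 bay mm [-80.8 109.9] z 8.0 yaw err deg 179.68 tilt [-1.     0.001 -0.002] F [-1.  -0.5 -0.1] gap 0.0197
```

View pics/s9.png

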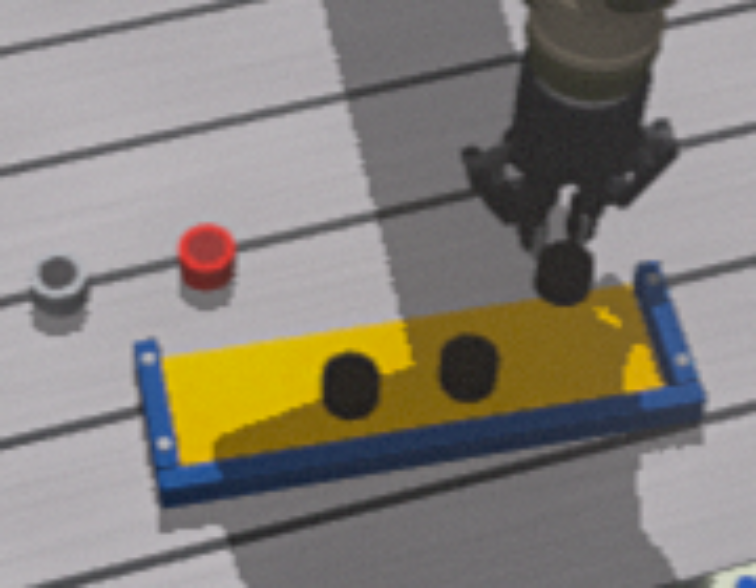

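The third disc sits at (563,272) at the bay mouth, nestled on the fingers. The knuckles are high above the fence.

{"api": "step_arm", "payload": {
  "targets": [
    [[0,0,0],[0,0,1],2.0],
    [[0,0,0],[0,0,1],2.0],
    [[0,0,0],[0,0,1],2.0],
    [[0,0,0],[0,0,1],2.0],
    [[0,0,0],[0,0,0.8],2.0],
    [[0,0,0],[0,0,0.5],2.0],
    [[0,0,0],[0,0,0],2.0],
    [[0,0,0],[0,0,-0.5],2.0],
    [[0,0,0],[0,0,-1.5],2.0],
    [[0,0,0],[0,0,-3],2.0]
  ]
}}

```text
clock: 17.0
tcp_pos: [0.5603, 0.1478, 0.0082]
orientation: [0.706, 0.037, 0.706, -0.036]
wrist_force: [0.2, -0.4, 1.1]
finger_gap: 0.0203
```

{"api": "step_arm", "payload": {
  "targets": [
    [[0,0,0],[0,0,-3],2.0],
    [[0,0,0],[0,0,-4],2.0],
    [[0,0,0],[-2,0,-4],2.0],
    [[0,0,0],[-3,0,0],2.0],
    [[0,0,0],[-4,0,0],2.0],
    [[0,0,0],[-4,0,0],2.0],
    [[0,0,0],[-3,0,0],2.0],
    [[0,0,0],[-1,0,0],2.0],
    [[0,0,0],[0,0,0],2.0],
    [[0,0,0],[0,0,0],2.0]
  ]
}}

```text
clock: 18.0
tcp_pos: [0.4493, 0.1589, 0.177]
orientation: [0.705, 0.036, 0.707, -0.036]
wrist_force: [-0.3, -0.6, -0.7]
finger_gap: 0.02
```

```bash
python3 - <<'E'
from b import *
show()
t=read_camera("top");s=read_camera("scene")
cv2.imwrite("pics/t10.png",cv2.resize(t[150:270,190:350,::-1],None,fx=5,fy=5))
cv2.imwrite("pics/s10.png",cv2.resize(s[145:285,215:395,::-1],None,fx=4.2,fy=4.2))
cv2.imwrite("pics/sfull.png",s[...,::-1])
yaw=-.0965;ex=np.array([np.cos(yaw),np.sin(yaw)]);ey=np.array([-ex[1],ex[0]])
for cam in("top","scene"):
  for d in find_in(cam,"black1"):
    l,tp,w,h=d["extent"];p=ray(cam,l+w/2,tp+h/2,.012)[:2]-[.627,.031];print(cam,round(d["p"],2),np.round(d["extent"]),np.round([p@ex*1e3,p@ey*1e3],1))
E
```

```text
t 18.0 bay mm [-189.2  110.1] z 177.0 yaw err deg 179.69 tilt [-1.     0.    -0.004] F [-0.3 -0.6 -0.7] gap 0.02
top 0.54 [222. 179.  14.  12.] [  1.5 105.6]
top 0.54 [272. 184.  10.  11.] [ -2.9 -43.1]
scene 0.68 [291. 230.  13.  15.] [  3.2 -40.7]
scene 0.6 [346. 221.  18.  17.] [  6.8 109.6]
scene 0.5 [321. 222.  13.  17.] [-3.1 39.9]
```

View pics/s10.png

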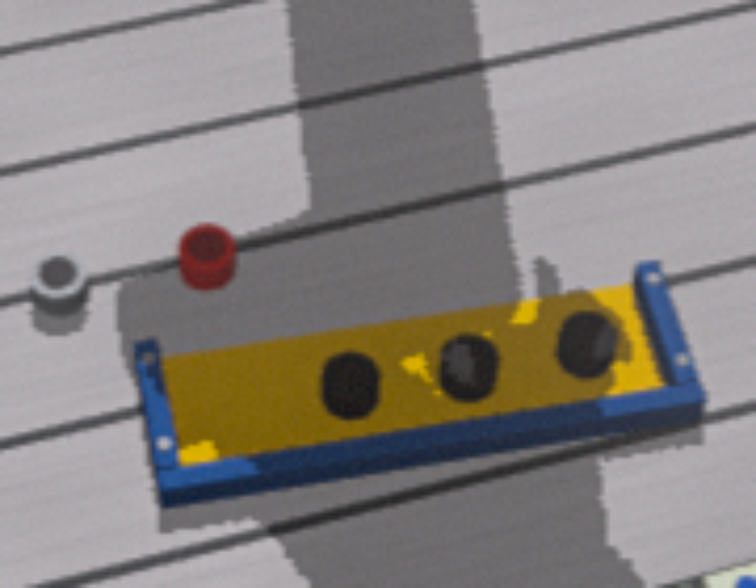

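View pics/t10.png

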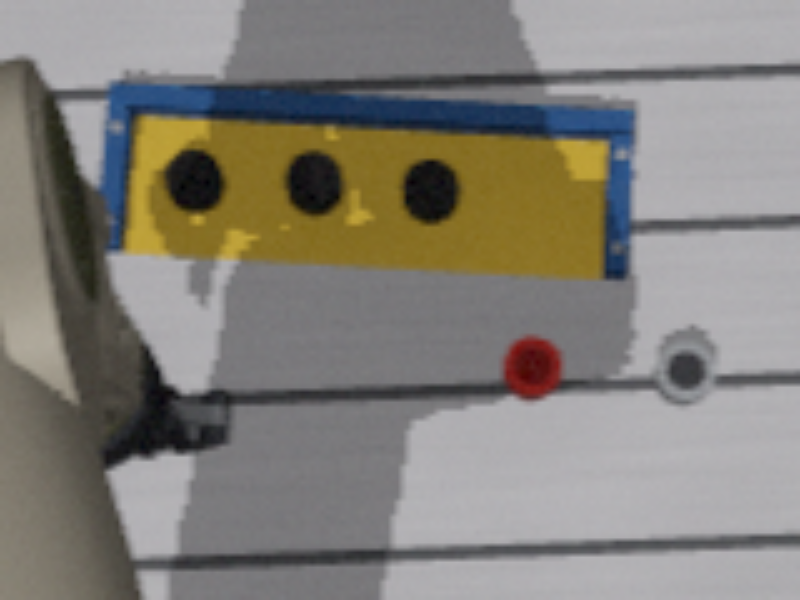

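View pics/sfull.png

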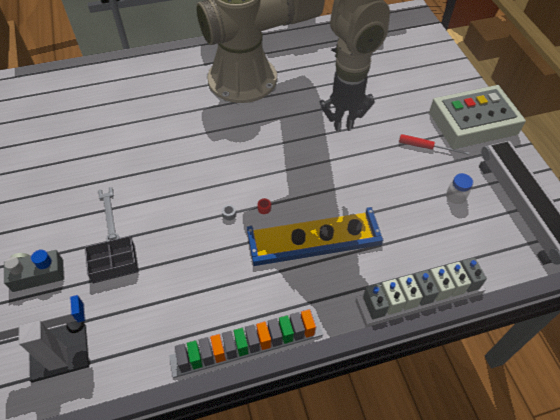

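All three discs lie flat near the bay's centre line. In the top crop they are at (194,180), (315,182) and (431,190). Red, silver and the bystanders are where they were, and the gripper is clear.

```bash
python3 -c "
from workcell import *
print(hand_in())"
```

```text
the job is handed in; nothing more can be done
None
```

All three black discs are in the reject bay, lying flat on the yellow floor, and the job was handed in at about 18 s. I pushed each one straight along its own lane with the fingers held 2 cm apart, without pinching or lifting any of them.

**Final positions:** the last top and scene pictures put the discs at about x −3 to +7 mm in the bay. Their y positions are about −41, +38 and +108 mm. Each is wholly on the floor with clearance from the fences.

**Everything else:** red, silver and the bystanders look unmoved in the pictures. The gripper finished about 18 cm above the plate, touching nothing. The wrist force readings I took stayed under 2 N.

**What went wrong or disagreed:**
- **Joint limit:** after the first push, joint 6 reached the end of its range while I moved sideways, which tilted the tool about 2°. I lifted clear, gave the tool a half turn and straightened it before going on; nothing was touched.
- **Missed detection:** in the last top picture the network found only two of the three black discs. All three are plain to see there, and it found all three in the scene picture.
- **Camera agreement:** the top and scene cameras differ by a few millimetres (up to about 6 mm), which is small against the clearances.

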